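# Swap the bottle in the sprung dosing ring and hold it down

### The job

Change the bottle in the dosing stand: take the green-capped bottle out of the blue sprung ring and stand it in the shallow steel tray, then put the loose red-capped bottle that stands on the open bench beside the stand upright into the ring, press it down against the springs until the ring is on its stop, and finish while still holding it pressed down. Keep both bottles upright and do not knock the parts standing behind about.

Things in the scene. Friction and masses are not known exactly. Their poses are not given: they have to be found in the camera images.
- stand: Dosing stand, fixed to the bench: round grey base 110 mm across and 14 mm high with three upright springs that carry the blue ring. Origin: centre of its underside, on the bench; z up.
- spring_ring (a joint): Downward travel of the blue sprung ring, in m: 0 = up (at rest), 0.018 = on its stop. It stays up under a bottle's own weight; pressing it down takes about 4 N to start, 13 N at the stop, and it springs back up when let go.
- ring_seat (a point): Centre of the ring's flat inner floor, on which a bottle stands; it goes down with the ring. At rest it is 40 mm above the bench. The blue ring is 84 mm across outside; its hole is 43 mm across, widening like a funnel to about 54 mm at the mouth, and its top edge is about 19 mm above this floor, so a bottle stands out of it from 19 mm above its own foot.
- tray: Shallow square steel tray fixed on the bench, 120 x 120 mm outside, rim 14 mm high, walls 3 mm, inner floor 3 mm above the bench. Origin: centre of its underside; x and y along its sides, z up. It and the red-capped bottle may be on either side of the stand.
- green_bottle: White round plastic bottle with a green cap, 38 mm across, 83 mm high (straight body up to about 55 mm, then shoulder; cap 19 mm across above 73 mm), about 0.06 kg. Stands in the blue ring at the start. Origin: centre of its foot; z up along the bottle.
- red_bottle: White round plastic bottle with a red cap, otherwise the same as the green-capped one. Stands on the open bench to the left or right of the stand at the start, on the side where the tray is not (other red-capped bottles far back by the soldering station are room fittings). Origin: centre of its foot; z up along the bottle.
- reel: Bystander: reel of solder wire, 54 mm across, 43 mm high, standing loose behind the work. Origin: centre of its underside.
- heatsink: Bystander: grey finned heatsink, 30 x 50 x 26 mm, loose. Origin: centre of its underside.
- trafo: Bystander: small white and yellow transformer, 36 x 34 x 25 mm, loose. Origin: centre of its underside.
- black_box: Bystander: small closed black box, 52 x 62 x 33 mm, loose. Origin: centre of its underside.
There are look-alikes about, which are no part of the job. What is shaped like the green_bottle but turquoise is not meant.

How it is judged:
On the way, in this order (a step that is already met when the one before it is completed fails the run):
1. the green-capped bottle stands upright in the steel tray, let go (x of green_bottle in the frame of tray between -0.045 and 0.045 m and y of green_bottle in the frame of tray between -0.045 and 0.045 m and z of green_bottle in the frame of tray below 0.01 m and angle between green_bottle's own z axis and vertical below 0.15 rad and contact force between the fingers and green_bottle below 0.1 N and linear speed of green_bottle below 0.03 m/s), for 0.2 s.
2. the red-capped bottle stands upright on the floor of the ring (horizontal distance between red_bottle and ring_seat below 0.006 m and z of red_bottle in the frame of ring_seat between -0.004 and 0.004 m and angle between red_bottle's own z axis and vertical below 0.12 rad), for 0.1 s.
At the end, for the whole second after the job is handed in: Red-capped bottle upright in the ring (centre within 6 mm, foot within 4 mm of its floor), the robot touching it and holding the ring steady at least 13.5 of 18 mm down; green-capped bottle upright, let go and at rest on the tray's floor, within 45 mm of its centre along each side (all of step 1 and all of step 2 and value of joint spring_ring above 0.0135 m and velocity of joint spring_ring between -0.01 and 0.01 m/s and contact force between any of the fingers, the arm and red_bottle above 1 N); the arm keeps its last pose, push and grip.
It fails at once if a bottle is tipped over (more than 0.5 rad) (angle between any of green_bottle, red_bottle's own z axis and vertical above 0.5 rad).
It fails at once if one of the bystanders (reel, heatsink, transformer, black box) is shifted by more than 30 mm (distance of any of reel, heatsink, trafo, black_box from where it was at the start of the episode above 0.03 m).
It also fails if it takes over 61 s, if anything falls off the work surface, if the arm or the gripper's body presses on something with over 40 N, if the wrist force passes 120 N, or if a joint passes its speed limit or range.

### The arm

A 6-joint arm with a two-finger parallel gripper is mounted at the origin on a cart in front of the work surface, level with it; the furniture and walls round the work are solid. World frame = base frame: x ahead of the robot, y to its left, z up, the work surface at z = 0. Lengths are in m, angles in rad, forces in N, time in s.
With the tool pointing down it reaches from about 0.375 to 0.925 m from the base axis. Payload 5.7 kg.
Tool frame: the origin (TCP) lies at the centre of the arm's flange, where the gripper is bolted on; the fingertips stand 182 mm ahead of it and the grasp point (between the pads) lies env.pinch_z ahead of it (env.pinch_z is the distance from the TCP to the grasp point, in m); z points along the fingers, y is the direction in which the jaws open and shut (so a half turn about z gives the same grasp; the last joint's range is limited). The gripper opens to 88 mm and grips with 3 to 60 N. Pads are 20 mm wide; open, the fingers measure 115 mm over their backs; the gripper's body (75 mm by 178 mm) begins 61 mm behind the grasp point.
Start: joints at [-1.405, 0.359, 1.51, -0, 1.272, -0.115], TCP at [0.166, -0.576, 0.405] pointing down, gripper open.
Joint ranges: [-2.97, 2.97], [-1.01, 2.36], [0.21, 2.38], [-0.96, 4.11], [0.2, 2.71], [-2.98, 2.98]. Speed limits (rad/s): [2.39, 2.39, 3.14, 3.14, 3.14, 3.14].

### API

Orientations are given as a unit quaternion [x, y, z, w].
In Python, from station import env gives the robot as it stands. The module is installed in compiled form; this text tells all that it offers.
- The arm moves only by the shell command python3 -m crank 'ROWS' [OPENING]. ROWS is JSON, one flat list of numbers, 4 for each row, row after row: the shift along the tool's x, y, z in m, then the turn about the tool's z in degrees. In form: [x, y, z, twist, x, y, z, twist, ...]. A call has 1 to 20 rows; each row shifts and turns the commanded pose from where the row before left it, along the tool's axes as they then stand; what a row does not reach is not made up. A row lasts 1/8 s, in which the tool goes at most 62.5 mm and 10.7 degrees, less where a joint would pass 70% of its speed; a pose out of reach is approached as far as the arm can. A call is refused whole if a number of a shift passes 0.0625 or a number of a turn 10.7, either way. A call with a gripper value outside its range is refused whole. OPENING is the closure, from 0 (fully open) to 1 (shut), set as the call begins (- or left out, the last holds). The fingers move at their own pace and stop on an object; the grip force is fixed at half the most. Time passes only in rows, so rows that do not move let the fingers close. It gives the time, the measured TCP pose, the force and the opening at its end, in the units of the state.
- env.get_obs(): the state, without advancing time (a new reading comes with each control period).
- env.get_image(name): name is "scene" or "top"; returns the picture (420x560x3 uint8, red, green, blue); there is no depth.
- env.camera_info(name): a dict with "fovy" (degrees; the focal length in pixels is half the picture's height over the tangent of half this angle, whatever the lens; pixels are square), "cx", "cy" (the principal point, pixels), "origin" and "attitude" of the camera in the world. Camera axes: x right, y up, looking along -z (the intrinsics and any distortion apply to the point x, -y, -z); pixel columns grow to the right and rows downward; lengths in m; the calibration is good to about 2 mm. A picture is of the moment at which its call begins. camera_info takes no time and is no camera call.
- env.finish_job(): hands the job in, once; it reports no verdict.
Trained networks look in the newest picture that a camera, given by its name, has taken for a name from the list of things; names that differ only in an ending like _2 or _b are one class to them, and where a whole thing is asked for, a point or a joint stands for the part that bears it (a point fixed in the world has none). Each returns a list of dicts, best first, with "p" (0 to 1); they miss things now and then, are a little off and sometimes report something else, mostly with a low value. They report only what shows in the picture. A call takes as long as a camera call. They do not tell look-alikes from the thing itself.
- env.recognise(camera, target): "extent" ([left, top, right, bottom] in pixels, round what is visible of it).
- env.place_of(camera, target): "point" ([row, column] in pixels: a listed point, or the origin of a listed thing).
The state is a dict: "time_s": time; "joint_pos": joint angles; "qd": joint speeds; "effort": joint torques, N m; "tool_pos": TCP position; "tool_rot": TCP orientation; "contact_force": force on the tool from outside, world axes, zero at the start; "moment": the same for the moment, N m; "grip_width": finger opening in m.
Only numpy, scipy, OpenCV 4.12 (cv2) and the standard library are available. Lean on these libraries where they do the work, as an engineer would, in place of code of your own. Each camera call takes 0.05 s, during which the arm holds its last target. There are 200 camera calls.

## Working session

There is one attempt and no reset: what is moved stays moved. The work goes in short steps, Python scripts to look and compute and a shell command to move; the robot and the scene stay as the last step left them, time stands still between calls to the robot, and variables do not carry over. Pictures are saved under pics/ and viewed, about 8 in all and at most 12, crops included, and the job is handed in when it is done.

```bash
mkdir -p pics
cat > h.py <<'E'
import numpy as np, cv2
from station import env
from scipy.spatial.transform import Rotation as R
def cam(n):
    c=env.camera_info(n); return c
def ray(n,row,col):
    c=cam(n); f=210/np.tan(np.radians(c['fovy'])/2)
    d=c.get('distortion'); 
    p=np.array([(col-c['cx'])/f,(row-c['cy'])/f])
    A=np.array(c['attitude']); M=R.from_quat(A).as_matrix() if A.size==4 else A.reshape(3,3)
    return np.array(c['origin']), M@np.array([p[0],-p[1],-1])
def at(n,row,col,z):
    o,d=ray(n,row,col); return o+d*(z-o[2])/d[2]
def snap(n,fn,crop=None,s=1):
    im=env.get_image(n)[:,:,::-1]
    if crop: l,t,r,b=crop; im=im[t:b,l:r]
    cv2.imwrite('pics/'+fn,cv2.resize(im,None,fx=s,fy=s,interpolation=cv2.INTER_CUBIC))
E
python3 - <<'E'
from h import *
a=env.get_image('scene');b=env.get_image('top')
cv2.imwrite('pics/a.png',a[:,:,::-1]);cv2.imwrite('pics/b.png',b[:,:,::-1])
for n in('scene','top'):
    print(cam(n))
    for t in('stand','ring_seat','tray','green_bottle','red_bottle','reel','black_box','heatsink','trafo'):
        z=.04 if t in('ring_seat','green_bottle') else 0
        print(n,t,[(np.round(q['point'],1).tolist(),round(q['p'],2),at(n,*q['point'],z).round(3).tolist()) for q in env.place_of(n,t)[:3]])
o=env.get_obs();print(o,env.pinch_z)
E
```

```text
{'fovy': 42.676553831730494, 'cx': 276.7338282995373, 'cy': 211.05742745931215, 'origin': array([0.16181949, 0.24127214, 1.06711531]), 'attitude': array([-0.10182349,  0.21092336,  0.87171104, -0.43042208])}
scene stand [([215.7, 294.2], 0.76, [0.56, -0.118, 0.0]), ([208.8, 293.2], 0.26, [0.574, -0.127, 0.0])]
scene ring_seat [([206.3, 296.7], 0.65, [0.559, -0.123, 0.04])]
scene tray [([195.7, 371.3], 0.8, [0.493, -0.288, 0.0])]
scene green_bottle [([205.6, 295.0], 0.92, [0.563, -0.121, 0.04]), ([251.4, 334.0], 0.86, [0.43, -0.119, 0.04]), ([289.1, 193.3], 0.32, [0.538, 0.157, 0.04])]
scene red_bottle [([288.6, 195.5], 0.85, [0.551, 0.15, 0.0])]
scene reel [([217.7, 193.7], 0.7, [0.691, 0.062, 0.0])]
scene black_box [([162.1, 274.1], 0.69, [0.698, -0.168, 0.0])]
scene heatsink [([184.7, 239.5], 0.76, [0.698, -0.068, 0.0])]
scene trafo [([242.5, 152.9], 0.83, [0.694, 0.165, 0.0])]
{'fovy': 57.78099927551365, 'cx': 283.889609376741, 'cy': 207.97779922961843, 'origin': array([ 0.46473449, -0.07491288,  0.90535585]), 'attitude': array([ 0.04099467, -0.06808063, -0.70243404,  0.7072983 ])
[... 547 characters left out ...]
1.0, 'joint_pos': array([-1.40508585e+00,  3.58793957e-01,  1.51041137e+00,  9.06382472e-06,
        1.27252569e+00, -1.15107916e-01]), 'qd': array([-3.11297771e-04, -8.42322351e-04,  9.95070220e-05,  2.62942766e-05,
        3.50912524e-04,  3.73659419e-04]), 'effort': array([-5.21729762e-04, -5.15345800e+01, -2.71131331e+01,  6.72840374e-02,
        2.42835906e-02, -1.15142038e-05]), 'tool_pos': array([ 0.1662712 , -0.57647771,  0.40462204]), 'tool_rot': array([ 9.90158997e-01,  1.39946976e-01,  2.58012226e-06, -6.92695885e-05]), 'contact_force': array([-0.48629514, -0.21455995, -0.27424062]), 'moment': array([ 0.00435152, -0.01344137,  0.01408421]), 'grip_width': 0.0879429174450729} 0.1633
```

View pics/a.png

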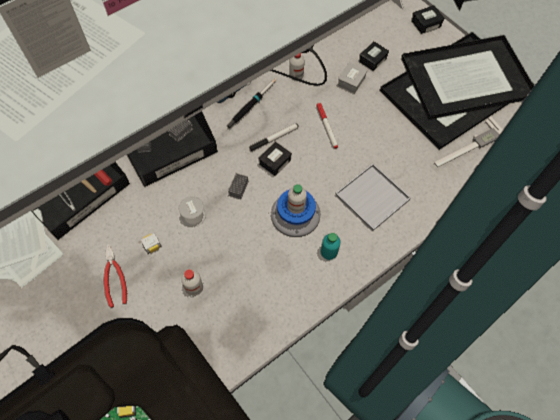

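View pics/b.png

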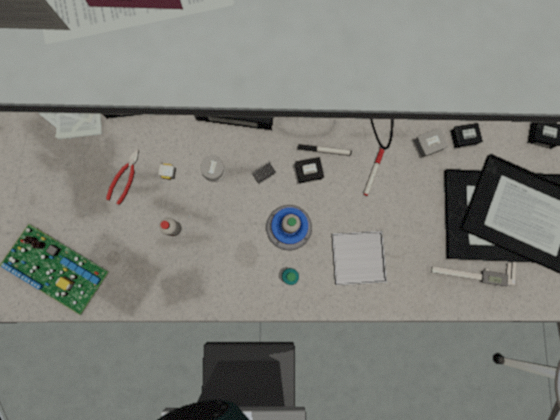

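The pictures show the green cap in the blue ring (scene 297,190; top 291,223) and the red-capped bottle left (scene 190,280; top 169,227). The tray is on the right (scene 372,197; top 359,259). Three things could be confused with the targets: the turquoise bottle (scene 331,245), which is wrongly coloured and not in the ring; the far-back red cap (298,62), a room fitting; and the green-capped bottle in the ring, which is the one meant. I'll triangulate and make an enlarged crop.

Run:
```python
from h import *
ims={n:cv2.imread('pics/'+f) for n,f in(('scene','a.png'),('top','b.png'))}
box={'scene':{'green':(284,178,312,202),'red':(178,264,204,284),'turq':(318,228,345,262),'ring':(270,180,322,232)},'top':{'green':(278,210,306,236),'red':(158,216,182,236),'turq':(278,262,304,290),'ring':(265,203,315,252)}}
rng={'green':((50,100,40),(80,255,255)),'turq':((60,100,40),(100,255,255)),'ring':((100,150,60),(125,255,255))}
P={}
for n in ims:
    H=cv2.cvtColor(ims[n],cv2.COLOR_BGR2HSV)
    for k,(l,t,r,b) in box[n].items():
        h=H[t:b,l:r]
        m=((h[...,0]<10)|(h[...,0]>170))&(h[...,1]>110)&(h[...,2]>60) if k=='red' else cv2.inRange(h,*rng[k])>0
        ys,xs=np.nonzero(m)
        c=cv2.minEnclosingCircle(np.c_[xs,ys].astype(np.float32)) if k=='ring' else None
        P[n,k]=(ys.mean()+t,xs.mean()+l); print(n,k,len(ys),np.round(P[n,k],1),(l+xs.min(),t+ys.min(),l+xs.max(),t+ys.max()))
for k in('green','red','turq'):
    (o1,d1),(o2,d2)=[ray(n,*P[n,k]) for n in('scene','top')]
    A=np.c_[d1,-d2];s=np.linalg.lstsq(A,o2-o1,rcond=None)[0]
    print(k,(o1+s[0]*d1).round(4),(o2+s[1]*d2).round(4), [at(n,*P[n,k],.12 if k=='green' else .08).round(4) for n in('scene','top')])
# tray
for n,bx in(('scene',(330,160,415,232)),('top',(325,225,395,292))):
    l,t,r,b=bx;g=cv2.cvtColor(ims[n][t:b,l:r],cv2.COLOR_BGR2HSV)
    im=cv2.resize(ims[n][t:b,l:r],None,fx=5,fy=5)
    cv2.imwrite(f'pics/t_{n}.png',im)
a=cv2.resize(ims['scene'][150:310,170:420],(500,320),interpolation=2);b=cv2.resize(ims['top'][200:300,150:400],(500,200),interpolation=2)
cv2.imwrite('pics/c.png',cv2.vconcat([a,b]))
for p in((234,332),(232,383),(283,386),(286,334)): print('traytop',at('top',*p,.014).round(3))
for p in((197,336),(167,373),(198,409),(228,372)): print('trayscene',at('scene',*p,.014).round(3))
```

```text
scene green 54 [188.6 297.4] (np.int64(294), np.int64(185), np.int64(301), np.int64(192))
scene red 74 [274.  188.6] (np.int64(184), np.int64(270), np.int64(193), np.int64(278))
scene turq 376 [246.  330.1] (np.int64(321), np.int64(233), np.int64(339), np.int64(259))
scene ring 624 [209.9 295.5] (np.int64(277), np.int64(191), np.int64(314), np.int64(223))
top green 38 [221.3 291.5] (np.int64(288), np.int64(218), np.int64(295), np.int64(224))
top red 52 [224.5 164.5] (np.int64(161), np.int64(221), np.int64(168), np.int64(228))
top turq 199 [276.  289.7] (np.int64(282), np.int64(269), np.int64(297), np.int64(283))
top ring 649 [226.4 288.6] (np.int64(272), np.int64(208), np.int64(306), np.int64(242))
green [ 0.559  -0.121   0.1198] [ 0.5592 -0.1208  0.1198] [array([ 0.5589, -0.1209,  0.12  ]), array([ 0.5592, -0.1208,  0.12  ])]
red [0.5546 0.1507 0.0808] [0.5547 0.1508 0.0808] [array([0.5549, 0.1506, 0.08  ]), array([0.5548, 0.151 , 0.08  ])]
turq [ 0.4453 -0.1217  0.0358] [ 0.4453 -0.1218  0.0358] [array([ 0.4331, -0.1062,  0.08  ]), array([ 0.4462, -0.1194,  0.08  ])]
traytop [ 0.543 -0.223  0.014]
traytop [ 0.548 -0.344  0.014]
traytop [ 0.429 -0.347  0.014]
traytop [ 0.422 -0.225  0.014]
trayscene [ 0.534 -0.217  0.014]
trayscene [ 0.542 -0.335  0.014]
trayscene [ 0.433 -0.344  0.014]
trayscene [ 0.429 -0.229  0.014]
```

View pics/c.png

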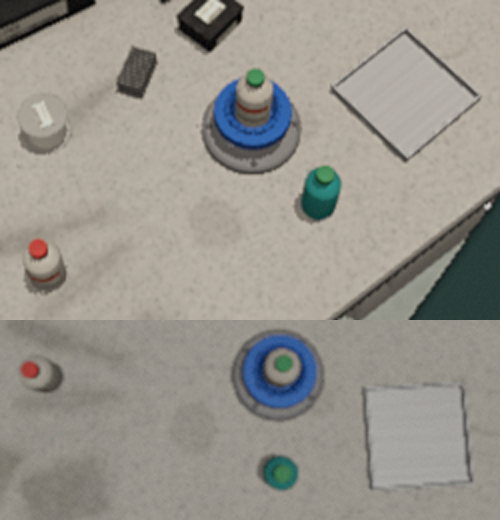

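The crop confirms it: the green cap on a white bottle sits in the ring, cap at z≈0.12 (0.123 expected), at (0.559,-0.121). The red cap on the left is on the bench at (0.555,0.151), cap at z≈0.081. The tray centre is about (0.485,-0.285). The turquoise one stands apart at (0.445,-0.12).

```bash
python3 -m crank '[0,0,0,8.05, 0,0,0,8.05, 0.028,-0.0325,0.006,0, 0.028,-0.0325,0.006,0, 0.028,-0.0325,0.006,0, 0.028,-0.0325,0.006,0, 0.028,-0.0325,0.006,0, 0.028,-0.0325,0.006,0, 0.028,-0.0325,0.006,0, 0.028,-0.0325,0.006,0, 0.028,-0.0325,0.006,0, 0.028,-0.0325,0.006,0, 0.028,-0.0325,0.006,0, 0.028,-0.0325,0.006,0, 0.028,-0.0325,0.006,0, 0.028,-0.0325,0.006,0, 0,0,0,0, 0,0,0,0]' 0
cat > s.py <<'E'
from h import *
o=env.get_obs();r=R.from_quat(o['tool_rot']);M=r.as_matrix()
print(round(o['time_s'],2),'tcp',np.round(o['tool_pos'],4),'grasp',np.round(o['tool_pos']+M[:,2]*env.pinch_z,4),'x-axis',M[:,0].round(3),'F',np.round(o['contact_force'],2),'w',round(o['grip_width'],4),'j',np.round(o['joint_pos'],2))
E
python3 s.py
```

```text
time_s: 3.25
tool_pos: [0.5581, -0.1217, 0.3206]
tool_rot: [1.0, 0.0, -0.0, 0.0]
contact_force: [0.3, -0.8, 0.0]
grip_width: 0.0878
3.25 tcp [ 0.5581 -0.1217  0.3206] grasp [ 0.558  -0.1217  0.1573] x-axis [ 1.     0.001 -0.001] F [ 0.29 -0.83  0.03] w 0.0878 j [-0.34  0.41  1.67 -0.    1.07  1.23]
```

```bash
python3 -m crank '[0.001,-0.0007,0.0125,0, 0,0,0.0125,0, 0,0,0.0125,0, 0,0,0.0125,0, 0,0,0.0125,0, 0,0,0.012,0, 0,0,0,0, 0,0,0,0]'; python3 s.py; python3 -m crank '[0,0,0,0, 0,0,0,0, 0,0,0,0, 0,0,0,0, 0,0,0,0, 0,0,0,0]' 1; python3 s.py
```

```text
time_s: 4.25
tool_pos: [0.5595, -0.1208, 0.2463]
tool_rot: [1.0, -0.0, 0.0, -0.0]
contact_force: [0.2, 0.3, -0.0]
grip_width: 0.088
4.25 tcp [ 0.5595 -0.1208  0.2463] grasp [ 0.5596 -0.1208  0.083 ] x-axis [ 1. -0.  0.] F [ 0.24  0.29 -0.01] w 0.088 j [-0.33  0.51  1.73  0.    0.91  1.24]
time_s: 5.0
tool_pos: [0.5594, -0.1208, 0.2462]
tool_rot: [1.0, -0.0, -0.0, -0.0]
contact_force: [-0.6, 0.7, 0.9]
grip_width: 0.0374
5.0 tcp [ 0.5594 -0.1208  0.2462] grasp [ 0.5594 -0.1208  0.0829] x-axis [ 1. -0. -0.] F [-0.61  0.72  0.89] w 0.0374 j [-0.33  0.51  1.73  0.    0.91  1.24]
```

```bash
python3 -m crank '[0,0,-0.01,0, 0,0,-0.015,0, 0,0,-0.015,0, 0,0,-0.02,0, -0.0074,0.0164,0,0, -0.0074,0.0164,0,0, -0.0074,0.0164,0,0, -0.0074,0.0164,0,0, -0.0074,0.0164,0,0, -0.0074,0.0164,0,0, -0.0074,0.0164,0,0, -0.0074,0.0164,0,0, -0.0074,0.0164,0,0, -0.0074,0.0164,0,0, 0,0,0,0]'; python3 s.py
python3 - <<'E'
from h import *
snap('scene','d.png',(250,100,450,260),3)
E
```

```text
time_s: 6.88
tool_pos: [0.4849, -0.2861, 0.3062]
tool_rot: [1.0, -0.001, 0.0, 0.0]
contact_force: [0.5, -0.6, 0.7]
grip_width: 0.037
6.88 tcp [ 0.4849 -0.2861  0.3062] grasp [ 0.4849 -0.2862  0.1429] x-axis [ 1.    -0.002  0.   ] F [ 0.48 -0.64  0.74] w 0.037 j [-0.66  0.41  1.7  -0.    1.03  0.92]
```

View pics/d.png

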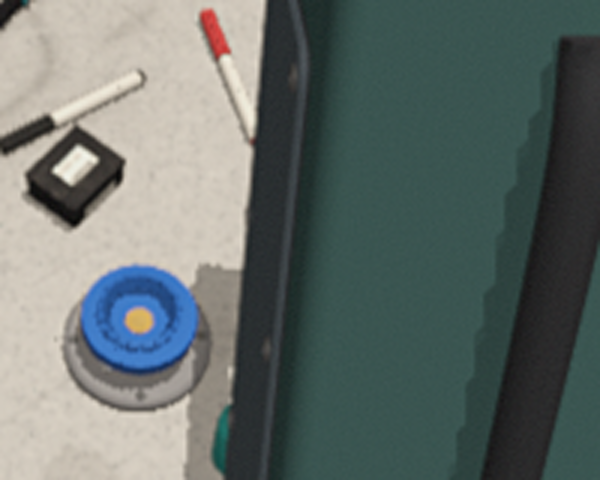

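The picture shows an empty ring (floor spot at scene ≈296,207); the arm hides the tray, and the jaws are still on the bottle (37 mm). Lowering it.

```bash
python3 - <<'E'
from h import *
print(at('scene',206.7,296.3,.04))
E
python3 -m crank '[0,0,0.015,0, 0,0,0.015,0, 0,0,0.015,0, 0,0,0.015,0, 0,0,0.015,0, 0,0,0.01,0, 0,0,0.005,0, 0,0,0.003,0, 0,0,0.003,0, 0,0,0,0, 0,0,0,0]'; python3 s.py
```

```text
[ 0.55886799 -0.12178183  0.04      ]
time_s: 8.3
tool_pos: [0.4854, -0.2849, 0.2104]
tool_rot: [1.0, -0.0, 0.0, 0.0]
contact_force: [-0.6, 0.2, -0.8]
grip_width: 0.0373
8.3 tcp [ 0.4854 -0.2849  0.2104] grasp [ 0.4855 -0.285   0.0471] x-axis [ 1. -0.  0.] F [-0.63  0.15 -0.76] w 0.0373 j [-0.65  0.55  1.77  0.    0.82  0.92]
```

```bash
python3 -m crank '[0,0,0.001,0, 0,0,0.0005,0, 0,0,0,0]'; python3 s.py; python3 -m crank '[0,0,0,0, 0,0,0,0, 0,0,0,0, 0,0,0,0, 0,0,0,0, 0,0,-0.01,0, 0,0,-0.02,0, 0,0,-0.03,0, 0,0,-0.03,0, 0,0,-0.03,0]' 0; python3 s.py
```

```text
time_s: 8.68
tool_pos: [0.4854, -0.2849, 0.2091]
tool_rot: [1.0, -0.0, 0.0, 0.0]
contact_force: [-0.7, 0.0, 5.0]
grip_width: 0.037
8.68 tcp [ 0.4854 -0.2849  0.2091] grasp [ 0.4855 -0.2849  0.0458] x-axis [ 1. -0.  0.] F [-0.7   0.04  5.04] w 0.037 j [-0.65  0.55  1.78  0.    0.82  0.92]
time_s: 9.93
tool_pos: [0.4852, -0.2848, 0.3303]
tool_rot: [1.0, -0.0, 0.0, 0.0]
contact_force: [0.2, -0.2, 0.2]
grip_width: 0.0875
9.93 tcp [ 0.4852 -0.2848  0.3303] grasp [ 0.4853 -0.2848  0.167 ] x-axis [ 1. -0.  0.] F [ 0.19 -0.18  0.18] w 0.0875 j [-0.65  0.38  1.68  0.    1.08  0.92]
```

```bash
python3 -m crank '[0.0058,-0.0363,0,0, 0.0058,-0.0363,0,0, 0.0058,-0.0363,0,0, 0.0058,-0.0363,0,0, 0.0058,-0.0363,0,0, 0.0058,-0.0363,0,0, 0.0058,-0.0363,0,0, 0.0058,-0.0363,0,0, 0.0058,-0.0363,0,0, 0.0058,-0.0363,0,0, 0.0058,-0.0363,0,0, 0.0058,-0.0363,0,0, 0,0,0,0, 0,0,0,0]'; python3 s.py
python3 - <<'E'
from h import *
snap('scene','e.png',(150,130,430,310),2)
for t in('green_bottle','red_bottle','ring_seat'):print(t,env.place_of('scene',t)[:3])
E
```

```text
time_s: 11.68
tool_pos: [0.5548, 0.1504, 0.329]
tool_rot: [1.0, 0.0, -0.0, 0.0]
contact_force: [0.2, 0.2, -0.1]
grip_width: 0.0877
11.68 tcp [0.5548 0.1504 0.329 ] grasp [0.5548 0.1503 0.1657] x-axis [ 1.  0. -0.] F [ 0.19  0.18 -0.12] w 0.0877 j [ 0.14  0.4   1.65 -0.    1.09  1.72]
green_bottle []
red_bottle []
ring_seat []
```

View pics/e.png

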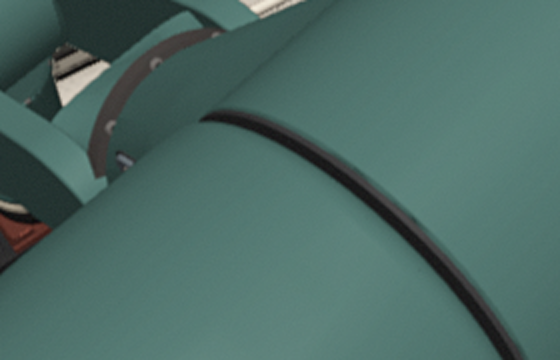

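The arm fills the scene view, so I'll check the green bottle in the top view.

Run:
```python
from h import *
im=env.get_image('top')[:,:,::-1]
cv2.imwrite('pics/f.png',cv2.resize(im[150:310,130:410],None,fx=2,fy=2,interpolation=2))
H=cv2.cvtColor(im,cv2.COLOR_BGR2HSV)[225:292,325:395]
ys,xs=np.nonzero(cv2.inRange(H,(50,100,40),(80,255,255)))
print(len(ys))
if len(ys):print(at('top',ys.mean()+225,xs.mean()+325,.083))
for t in('green_bottle','red_bottle','ring_seat'):print(t,[(q['p'],at('top',*q['point'],.04 if t[1]=='i' else 0).round(3)) for q in env.place_of('top',t)[:3]])
```

```text
41
[ 0.4852498  -0.28413599  0.083     ]
green_bottle [(0.88, array([ 0.48 , -0.275,  0.   ])), (0.49, array([ 0.444, -0.117,  0.   ]))]
red_bottle [(0.59, array([0.556, 0.153, 0.   ]))]
ring_seat [(0.86, array([ 0.564, -0.117,  0.04 ])), (0.51, array([ 0.55 , -0.128,  0.04 ]))]
```

View pics/f.png

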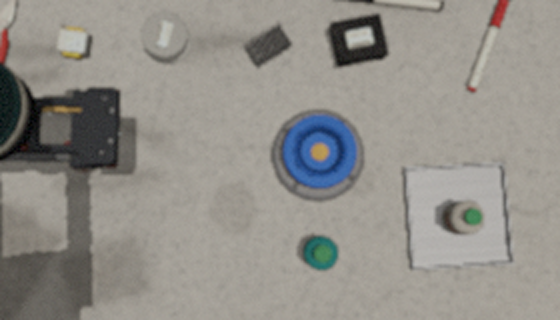

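The green bottle stands upright in the tray, with its cap at crop (473,216), i.e. (0.485,-0.284). The ring is empty, with its floor spot at top pixel ≈(290,226). Now I'll grasp the red bottle.

```bash
python3 - <<'E'
from h import *
print(at('top',226,290,.04))
E
python3 -m crank '[0,-0.0005,0.02,0, 0,0,0.02,0, 0,0,0.02,0, 0,0,0.02,0, 0,0,0.02,0, 0,0,0.0125,0, 0,0,0.01,0, 0,0,0,0, 0,0,0,0]'; python3 s.py; python3 -m crank '[0,0,0,0, 0,0,0,0, 0,0,0,0, 0,0,0,0, 0,0,0,0, 0,0,0,0]' 1; python3 s.py
```

```text
[ 0.55803172 -0.12206415  0.04      ]
time_s: 13.2
tool_pos: [0.5553, 0.1513, 0.2067]
tool_rot: [1.0, -0.0, 0.0, -0.0]
contact_force: [0.1, 0.2, 1.2]
grip_width: 0.0878
13.2 tcp [0.5553 0.1513 0.2067] grasp [0.5555 0.1513 0.0434] x-axis [ 1.    -0.     0.001] F [0.08 0.16 1.24] w 0.0878 j [0.15 0.57 1.75 0.   0.83 1.72]
time_s: 13.95
tool_pos: [0.555, 0.1512, 0.2062]
tool_rot: [1.0, -0.0, -0.0, -0.0]
contact_force: [1.1, 0.4, 0.3]
grip_width: 0.0373
13.95 tcp [0.555  0.1512 0.2062] grasp [0.555  0.1513 0.0429] x-axis [ 1. -0. -0.] F [1.08 0.41 0.29] w 0.0373 j [0.15 0.57 1.75 0.   0.83 1.72]
```

```bash
python3 -m crank '[0,0,-0.01,0, 0,0,-0.02,0, 0,0,-0.025,0, 0,0,-0.025,0, 0,0,-0.02,0, 0.0004,0.0227,0,0, 0.0004,0.0227,0,0, 0.0004,0.0227,0,0, 0.0004,0.0227,0,0, 0.0004,0.0227,0,0, 0.0004,0.0227,0,0, 0.0004,0.0227,0,0, 0.0003,0.0227,0,0, 0.0003,0.0227,0,0, 0.0003,0.0227,0,0, 0,0.0227,0,0, 0,0.0227,0,0, 0,0,0,0, 0,0,0,0]'; python3 s.py
python3 - <<'E'
from h import *
im=env.get_image('top')[:,:,::-1]
cv2.imwrite('pics/g.png',cv2.resize(im[150:310,130:410],None,fx=2,fy=2,interpolation=2))
E
```

```text
time_s: 16.32
tool_pos: [0.5585, -0.1207, 0.3064]
tool_rot: [1.0, -0.0, -0.0, -0.0]
contact_force: [-0.4, 0.3, -1.5]
grip_width: 0.0375
16.32 tcp [ 0.5585 -0.1207  0.3064] grasp [ 0.5584 -0.1206  0.1431] x-axis [ 1.    -0.001 -0.   ] F [-0.38  0.34 -1.48] w 0.0375 j [-0.33  0.42  1.68  0.    1.04  1.24]
```

View pics/g.png

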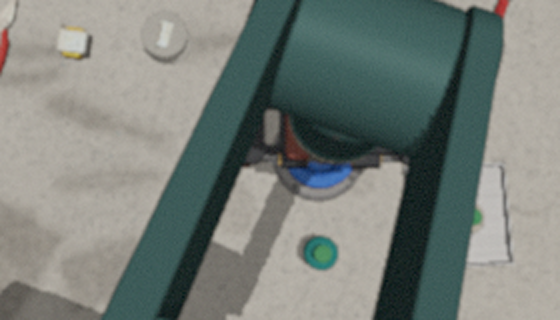

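The arm is over the ring and hides the bottle; the bystanders and the turquoise bottle are undisturbed. Lowering it in.

```bash
python3 -m crank '[0,0,0.01,0, 0,0,0.01,0, 0,0,0.01,0, 0,0,0.008,0, 0,0,0.006,0, 0,0,0.006,0, 0,0,0.005,0, 0,0,0.002,0, 0,0,0,0, 0,0,0,0]'; python3 s.py;  python3 -m crank '[0,0,0.001,0, 0,0,0.001,0, 0,0,0.001,0, 0,0,0,0, 0,0,0,0, 0,0,0,0]'; python3 s.py
```

```text
time_s: 17.62
tool_pos: [0.5588, -0.1212, 0.2494]
tool_rot: [1.0, -0.0, 0.0, 0.0]
contact_force: [0.3, 0.5, -1.6]
grip_width: 0.0372
17.62 tcp [ 0.5588 -0.1212  0.2494] grasp [ 0.5588 -0.1212  0.0861] x-axis [ 1. -0.  0.] F [ 0.32  0.54 -1.63] w 0.0372 j [-0.33  0.5   1.73  0.    0.91  1.24]
time_s: 18.38
tool_pos: [0.5587, -0.1212, 0.2462]
tool_rot: [1.0, -0.0, 0.0, -0.0]
contact_force: [-0.8, 0.8, -0.0]
grip_width: 0.0374
18.38 tcp [ 0.5587 -0.1212  0.2462] grasp [ 0.5587 -0.1211  0.0829] x-axis [ 1. -0.  0.] F [-0.84  0.83 -0.01] w 0.0374 j [-0.33  0.5   1.73  0.    0.91  1.24]
```

```bash
python3 -m crank '[0,0,0.002,0, 0,0,0.002,0, 0,0,0.002,0, 0,0,0,0]'; python3 s.py; python3 -m crank '[0,0,0.002,0, 0,0,0.002,0, 0,0,0.002,0, 0,0,0.002,0, 0,0,0,0, 0,0,0,0]'; python3 s.py
```

```text
time_s: 18.88
tool_pos: [0.5587, -0.1212, 0.2402]
tool_rot: [1.0, -0.0, 0.0, -0.0]
contact_force: [-1.3, 0.6, 4.9]
grip_width: 0.0374
18.88 tcp [ 0.5587 -0.1212  0.2402] grasp [ 0.5587 -0.1211  0.0769] x-axis [ 1. -0.  0.] F [-1.26  0.61  4.89] w 0.0374 j [-0.33  0.51  1.74  0.    0.89  1.24]
time_s: 19.62
tool_pos: [0.5587, -0.1212, 0.2327]
tool_rot: [1.0, -0.0, 0.0, -0.0]
contact_force: [-1.8, 0.6, 8.5]
grip_width: 0.0374
19.62 tcp [ 0.5587 -0.1212  0.2327] grasp [ 0.5587 -0.1212  0.0694] x-axis [ 1. -0.  0.] F [-1.76  0.62  8.48] w 0.0374 j [-0.33  0.52  1.74  0.    0.88  1.24]
```

```bash
python3 -m crank '[0,0,0.002,0, 0,0,0.001,0, 0,0,0.001,0, 0,0,0,0, 0,0,0,0]'; python3 s.py; python3 -m crank '[0,0,0.001,0, 0,0,0.001,0, 0,0,0,0, 0,0,0,0, 0,0,0,0, 0,0,0,0]'; python3 s.py
```

```text
time_s: 20.25
tool_pos: [0.5587, -0.1211, 0.2289]
tool_rot: [1.0, -0.0, 0.0, 0.0]
contact_force: [-2.8, 1.6, 10.3]
grip_width: 0.0374
20.25 tcp [ 0.5587 -0.1211  0.2289] grasp [ 0.5588 -0.1212  0.0656] x-axis [ 1. -0.  0.] F [-2.81  1.57 10.28] w 0.0374 j [-0.33  0.53  1.74  0.    0.87  1.24]
time_s: 21.0
tool_pos: [0.5587, -0.1211, 0.228]
tool_rot: [1.0, -0.0, 0.0, 0.0]
contact_force: [-5.8, 1.1, 20.6]
grip_width: 0.0373
21.0 tcp [ 0.5587 -0.1211  0.228 ] grasp [ 0.5588 -0.1212  0.0647] x-axis [ 1.    -0.     0.001] F [-5.83  1.07 20.62] w 0.0373 j [-0.33  0.53  1.74  0.    0.87  1.24]
```

The force jumped to 20 N after 18 mm, so the ring is on its stop. One hold check and a look.

```bash
python3 -m crank '[0,0,0,0, 0,0,0,0, 0,0,0,0, 0,0,0,0, 0,0,0,0, 0,0,0,0, 0,0,0,0, 0,0,0,0]'
python3 - <<'E'
from h import *
a=env.get_image('scene')[:,:,::-1][130:290,200:420];b=env.get_image('top')[:,:,::-1][170:310,230:410]
cv2.imwrite('pics/i.png',cv2.hconcat([cv2.resize(a,(440,320)),cv2.resize(b,(360,320))]))
print([(q['p'],at('top',*q['point'],.003).round(3)) for q in env.place_of('top','green_bottle')])
E
```

```text
time_s: 22.0
tool_pos: [0.5587, -0.1211, 0.228]
tool_rot: [1.0, -0.0, 0.0, 0.0]
contact_force: [-5.4, 1.5, 20.8]
grip_width: 0.0375
[(0.77, array([ 0.442, -0.118,  0.003])), (0.67, array([ 0.477, -0.281,  0.003]))]
```

View pics/i.png

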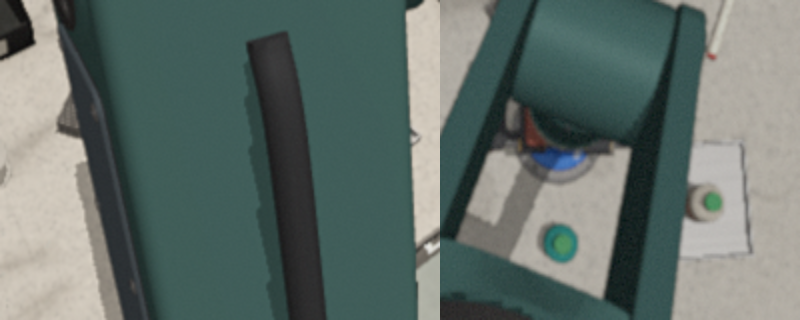

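The green bottle is upright in the tray (right half, 708,203). The red one is hidden under the arm, but its hold is steady at 20.8 N and 18 mm down.

```bash
python3 -c "
from station import env
print(env.finish_job())"; python3 s.py
```

```text
the job is handed in; nothing more can be done
None
the job is handed in; nothing more can be done
```

I moved the green-capped bottle from the ring to the tray. The red-capped bottle is now in the ring, gripped and pressed down against the springs, and I handed the job in holding it there at about 22 s. No verdict was reported.

**Green bottle:** it stands upright near the tray centre. The cap measured (0.485, -0.284), against a tray centre of about (0.485, -0.285). The final top view still showed it upright there.

**Red bottle:** floor contact was felt at the expected height. The tool then went 18.2 mm down, with the force rising along the spring until it jumped to about 20.8 N at the stop. It held for 1 s with the tool still and the jaws at 37.5 mm.

**Not confirmed:**
- **Red bottle in the ring:** the arm hid it in both cameras, so that it is upright and centred rests on tool pose and force only. A sideways force of about 5 N remained at the end.
- **Bystanders:** I saw nothing disturbed in the pictures, but I did not measure their positions again at the end.

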